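Hold the parts-bin lid at its balance point

ROBOT

A 7-joint arm with a two-finger parallel gripper is mounted at the origin on a cart in front of the work surface, level with it; the furniture and walls round the work are solid. World frame = base frame: x ahead of the robot, y to its left, z up, the work surface at z = 0. Lengths are in m, angles in rad, forces in N, time in s.
With the tool pointing down it reaches from about 0.425 to 0.875 m from the base axis. Payload 4.7 kg.
Tool frame: the origin (TCP) lies where the fingers leave the gripper's body, on its centre line; the fingertips stand 70 mm ahead of it and the grasp point (between the pads) lies 51 mm ahead of it; z points along the fingers, y is the line along which they close (so a half turn about z gives the same grasp; the last joint's range is limited). The gripper opens to 87 mm and grips with 3 to 60 N. Pads are 19 mm wide; open, the fingers measure 117 mm over their backs; the gripper's body (75 mm by 190 mm) begins 51 mm behind the grasp point.
Start: joints at [-1.144, 0.321, -0.07, 1.45, 0.023, 1.371, -0.057], TCP at [0.261, 0.595, 0.292] pointing down, gripper open.
Joint ranges: [-2.86, 2.86], [-0.3, 2.09], [-1.38, 1.24], [0.06, 2.45], [-1.56, 4.7], [0.09, 2.05], [-2.69, 2.69]. Speed limits (rad/s): [2.57, 2.57, 3.14, 3.14, 3.14, 3.14, 3.14].

INTERFACE

Orientations are given as a rotation vector (axis times angle).
In Python, from bench import get_state, get_image, get_calibration, close_job gives the robot as it stands.
- The arm moves only by the tool send_rows, never from a script. Its argument "rows" is a list of rows, each an object of numbers: "hand": the finger opening in mm, from 0 to 87; "x", "y", "z": the shift along the world's x, y, z in mm; "roll": the turn about the world's z in degrees. A call has 1 to 10 rows; each row shifts and turns the commanded pose from where the row before left it; what a row does not reach is not made up. A row lasts 1/10 s, in which the tool goes at most 50 mm and 8.59 degrees, less where a joint would pass 70% of its speed; a pose out of reach is approached as far as the arm can. A call is refused whole if a number of a shift passes 50 or a number of a turn 8.59, either way. A call with a gripper value outside its range is refused whole. The fingers move at their own pace and stop on an object; "force" is the grip in N (left out, the last holds). Time passes only in rows, so rows that do not move let the fingers close. It gives the time, the measured TCP pose, the force, the opening and the grip force at its end, in the units of the state.
- get_state(): the state, without advancing time (a new reading comes with each control period).
- get_image(name): name is "scene" or "top" or "wrist"; returns the picture (400x640x3 uint8, blue, green, red); there is no depth.
- get_calibration(name): a dict with "mtx" (3x3 intrinsics, pixels), "world_from_camera" (4x4, takes a point from camera to world coordinates). Camera axes: x right, y down, z forward; pixel columns grow to the right and rows downward; lengths in m; the calibration is good to about 2 mm. A picture is of the moment at which its call begins: read the wrist's pose just before it. get_calibration takes no time and is no camera call; for the wrist camera it gives the pose at the moment of the call.
- close_job(): hands the job in; it is judged then, once.
The state is a dict: "time": time; "joint_positions": joint angles; "qd": joint speeds; "joint_torque": joint torques, N m; "position": TCP position; "tool_rot": TCP orientation; "ft_force": force on the tool from outside, world axes, zero at the start; "torque": the same for the moment, N m; "grip_width": opening from 0.0 (shut) to 1.0 (fully open); "grip_force": force on a finger pad.
Only numpy, scipy, OpenCV 4.12 (cv2) and the standard library are available. Lean on these libraries where they do the work, as an engineer would, in place of code of your own. Each camera call takes 0.05 s, during which the arm holds its last target. There are 200 camera calls.

TASK

A lid stay is about to be fitted to the blue parts bin: grip its closed lid by the red ball knob and swing it up smoothly to its balance point, where the white pointers at the hinge line up with the red marks on the round hinge cheeks and the lid wants to fall neither way. Do not fling the lid, let it drop back or let it go over; do not shift the flange, the yellow carton or the tape measure. Finish while still holding the knob, with the lid at rest at its balance point: do not let go.

Things in the scene. Friction and masses are not known exactly. Their poses are not given: they have to be found in the camera images.
- bin: blue steel parts bin fixed to the bench, 140 (x) x 180 (y) x 70 mm high, turned up to 0.35 rad either way; origin at the centre of its underside, x from the knob side to the hinge side, z up. Hinge line along y at x = +65, z = 78 mm. At each end of it (y = +-97 mm) a dark round cheek, 52 mm radius, with a red radial mark near the rim of its outer face.
- lid (a joint): angle of the blue lid, rad: 0 = shut, level (its start); grows as the knob rises and swings away from the robot; stop at 2.2. Lid 0.35 to 0.7 kg; a steel weight bar 58 mm above its upper face makes it balance before upright, at 1.20 rad (69 deg), where white pointers in its plane meet the red marks. Below that it falls shut, above it open; friction holds it only within about 0.08 rad.
- lid_knob (a point): centre of the red ball knob, 28 mm across, on a 10 mm thick stem at the middle of the lid's front edge, in the lid's plane, 182 mm from the hinge line. Shut: 47 mm in front of the bin's wall, 78 mm above the bench, free below and beside. Pinched from above along the hinge line, the ball pivots between the fingers as the lid swings, so the gripper can stay pointing down.
- lid_hinge (a point): middle of the hinge line, in the bin's frame at (65, 0, 78) mm; its x axis turns with the lid (from the knob to the hinge).
- hub_flange: loose grey cast hub flange, round, 110 mm across, 30 mm high, left of the bin; origin at the centre of its underside. Leave alone.
- yellow_carton: loose yellow printed carton, 70 x 100 x 45 mm high, right of the bin; origin at the centre of its underside. Leave alone.
- tape: loose yellow and black tape measure, 36 x 82 x 66 mm high, right of the bin and nearer the robot; origin at the centre of its underside. Leave alone.

How it is judged:
On the way, in this order (a step that is already met when the one before it is completed fails the run):
1. the lid is carried up by its knob, about half way (value of joint lid between 0.35 and 0.95 rad and contact force between the fingers and lid above 0.5 N and distance between the grasp point and lid_knob below 0.04 m), for 0.1 s.
2. the lid is held by its knob at the balance point (value of joint lid between 1.1 and 1.3 rad and contact force between the fingers and lid above 0.5 N and distance between the grasp point and lid_knob below 0.04 m), for 0.3 s.
At the end, for the whole second after the job is handed in: The lid rests at its balance point, 1.20 +- 0.1 rad, moving slower than 0.1 rad/s; the fingers hold its knob (contact over 0.5 N, grasp point within 40 mm of the ball's centre) and nothing else props it; flange, carton and tape measure are within 20 mm of where they were (all of step 2 and velocity of joint lid between -0.1 and 0.1 rad/s and distance of each of hub_flange, yellow_carton, tape from where it was at the start of the episode below 0.02 m and contact force between lid and hub_flange below 0.1 N and contact force between lid and yellow_carton below 0.1 N and contact force between lid and tape below 0.1 N); the arm keeps its last pose, push and grip.
It fails at once if the lid goes over: more than 0.35 rad past its balance point (value of joint lid above 1.55 rad).
It fails at once if the lid drops back faster than 2.5 rad/s (velocity of joint lid below -2.5 rad/s).
It fails at once if the lid is flung up faster than 3 rad/s (velocity of joint lid above 3 rad/s).
It fails at once if the flange, the carton or the tape measure is shifted by more than 20 mm (distance of any of hub_flange, yellow_carton, tape from where it was at the start of the episode above 0.02 m).
It also fails if it takes over 35 s, if anything falls off the work surface, if the arm or the gripper's body presses on something with over 40 N, if the wrist force passes 120 N, or if a joint passes its speed limit or range.

## Working session

There is one attempt and no reset: what is moved stays moved. The work goes in short steps, Python scripts to look and compute and a tool call to move; the robot and the scene stay as the last step left them, time stands still between calls to the robot, and variables do not carry over. Pictures are saved under pics/ and viewed, at most 10 in all, crops included, and the job is handed in when it is done.

Besides the shell and the picture viewer there is one more tool, called after "Emit:" by a JSON object that holds its "fn" and its "kwargs", one argument or row to a line. send_rows: Moves the arm, as the interface text tells. Its arguments: {"type":"object","properties":{"rows":{"type":"array","items":{"type":"object","properties":{"hand":{"type":"number"},"x":{"type":"number"},"y":{"type":"number"},"z":{"type":"number"},"roll":{"type":"number"}}}},"force":{"type":"number"}},"required":["rows"]}

```bash
mkdir -p pics; python3 - <<'E'
from bench import *
import cv2,numpy as np
s=get_state();print(s['time'],s['position'],s['tool_rot'],s['grip_width'],s['ft_force'])
for n in("scene","top"):
    im=get_image(n);cv2.imwrite(f"pics/{n}0.png",im)
    c=get_calibration(n);print(n,c)
    h=cv2.cvtColor(im,cv2.COLOR_BGR2HSV)
    m=(((h[...,0]<8)|(h[...,0]>172))&(h[...,1]>150)&(h[...,2]>70)).astype(np.uint8)
    k,l,st,ce=cv2.connectedComponentsWithStats(m)
    for i in range(1,k):
        if st[i,4]>8:print(st[i],ce[i])
E
```

```text
0.0 [0.26063441 0.59500137 0.29115196] [-6.43783361e-01 -3.07464507e+00  2.98297454e-03] 0.994442360028619 [ 0.56855316 -0.03361042  0.23654521]
scene {'mtx': array([[368.34088484,   0.        , 315.98736711],
       [  0.        , 368.34088484, 195.29715023],
       [  0.        ,   0.        ,   1.        ]]), 'world_from_camera': array([[ 0.69414529, -0.35533075,  0.62602107,  0.01414422],
       [-0.71981279, -0.33581901,  0.60753201, -0.48972319],
       [-0.00564503, -0.87233345, -0.4888788 ,  0.48283632],
       [ 0.        ,  0.        ,  0.        ,  1.        ]])}
[273 194  11  10  78] [278.26923077 198.3974359 ]
top {'mtx': array([[393.6708111 ,   0.        , 321.91499656],
       [  0.        , 393.6708111 , 203.65567199],
       [  0.        ,   0.        ,   1.        ]]), 'world_from_camera': array([[-0.00864469, -0.98610263,  0.16591227,  0.38036231],
       [-0.9998729 ,  0.01074684,  0.0117767 ,  0.0449876 ],
       [-0.01339607, -0.16578937, -0.98607019,  1.0551892 ],
       [ 0.        ,  0.        ,  0.        ,  1.        ]])}
[615 104   9   6  18] [618.77777778 106.5       ]
[632 136   8   6  20] [635.2 138.5]
[627 147  13   9  29] [634.34482759 149.86206897]
[314 232  11  10  82] [319.30487805 236.25609756]
[517 254  29  19 255] [530.46666667 262.17647059]
```

View pics/scene0.png

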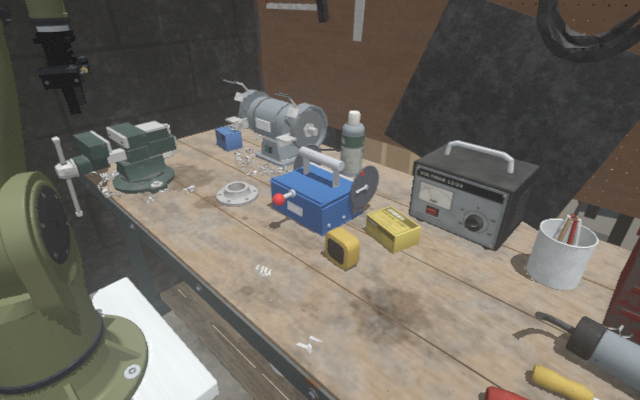

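View pics/top0.png

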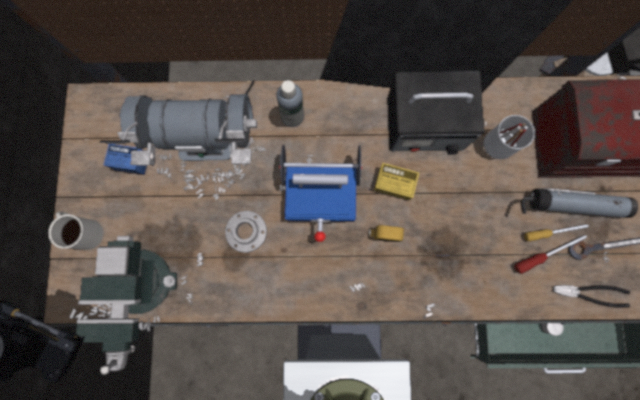

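```bash
cat > h.py <<'E'
from bench import *
import cv2,numpy as np
def ray(c,u,v):
    M=c["world_from_camera"];d=M[:3,:3]@np.linalg.inv(c["mtx"])@[u,v,1];return M[:3,3],d
def plane(c,u,v,z):
    o,d=ray(c,u,v);return o+d*(z-o[2])/d[2]
def tri(rays):
    A=0;b=0
    for o,d in rays:
        d=d/np.linalg.norm(d);P=np.eye(3)-np.outer(d,d);A=A+P;b=b+P@o
    return np.linalg.solve(A,b)
E
python3 - <<'E'
from h import *
a=get_calibration("scene");b=get_calibration("top")
print(tri([ray(a,278.3,198.4),ray(b,319.3,236.3)]),plane(a,278.3,198.4,.078),plane(b,319.3,236.3,.078))
im=cv2.imread("pics/top0.png");h=cv2.cvtColor(im,cv2.COLOR_BGR2HSV)
m=((h[...,0]>95)&(h[...,0]<130)&(h[...,1]>110)&(h[...,2]>50)).astype(np.uint8)
cs,_=cv2.findContours(m,0,2)
for q in cs:
    if cv2.contourArea(q)>300:
        r=cv2.minAreaRect(q);print(r,cv2.contourArea(q));print([plane(b,*p,.08).round(4)[:2] for p in cv2.boxPoints(r)])
E
```

```text
[0.46320576 0.06336656 0.07901644] [0.46501065 0.06434054 0.078     ] [0.46266316 0.06386187 0.078     ]
((320.4999694824219, 193.49998474121094), (70.99998474121094, 52.99999237060547), -0.0) 3589.0
[array([0.5041, 0.1492]), array([0.6405, 0.1501]), array([ 0.6382, -0.0311]), array([ 0.5022, -0.0279])]
((125.1351318359375, 161.18919372558594), (39.45575714111328, 17.426292419433594), 9.462322235107422) 420.5
[array([0.6474, 0.6157]), array([0.6932, 0.6121]), array([0.6745, 0.5095]), array([0.629 , 0.5138])]
```

The scene view shows the knob at (278,198) and the hinge cheek at (365,188). In the top view the knob is at (319,236), with cheeks near (283,165) and (360,160). Next I measure the bin yaw.

```bash
python3 - <<'E'
from h import *
b=get_calibration("top")
im=cv2.imread("pics/top0.png");h=cv2.cvtColor(im,cv2.COLOR_BGR2HSV)
m=((h[...,0]>95)&(h[...,0]<130)&(h[...,1]>110)&(h[...,2]>50))
P=[];
for u in list(range(290,312))+list(range(330,353)):
    v=np.where(m[170:240,u])[0].max()+170.5;P.append((u,v))
q=np.array([plane(b,*p,.04)[:2] for p in P]) ;print("front",q[0],q[-1],np.polyfit(q[:,1],q[:,0],1))
for side in(0,1):
    q=[]
    for v in range(195,214):
        w=np.where(m[v,270:370])[0]+270; q.append(plane(b,w.min() if side==0 else w.max()+1,v,.08)[:2])
    q=np.array(q);print("side",q[0],q[-1],np.polyfit(q[:,0],q[:,1],1))
c=cv2.resize(im[130:250,260:380],None,fx=5,fy=5,interpolation=2);cv2.imwrite("pics/c.png",c)
E
```

```text
front [0.51029906 0.14047012] [ 0.50602024 -0.02054353] [0.01458378 0.50632737]
side [0.5675902  0.14711766] [0.52171318 0.14932785] [-0.02092484  0.16061617]
side [ 0.56561276 -0.02940303] [ 0.51986105 -0.02585413] [-0.0434519  -0.00450449]
```

View pics/c.png

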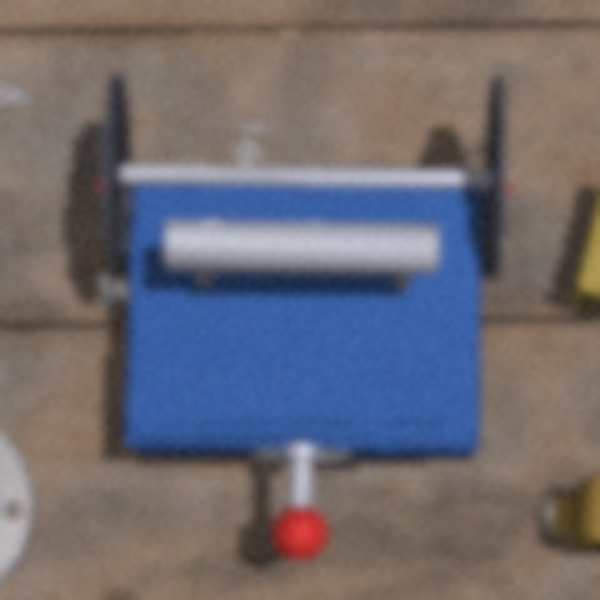

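Bin yaw is about -0.03 rad. The knob is at (0.463, 0.0635, 0.078), the hinge at (0.645, 0.058). The vise is beside the start pose, so I lift first and then travel.

Emit:
{"fn": "send_rows", "kwargs": {
  "rows": [
    {"z": 40, "hand": 60},
    {"z": 30, "x": 5, "y": -10},
    {"x": 14, "y": -35, "roll": 3},
    {"x": 14, "y": -38, "roll": 3},
    {"x": 14, "y": -38, "roll": 3},
    {"x": 14, "y": -38, "roll": 3},
    {"x": 14, "y": -38, "roll": 3},
    {"x": 14, "y": -38, "roll": 3},
    {"x": 14, "y": -38, "roll": 3},
    {"x": 14, "y": -38, "roll": 1}
  ],
  "force": 25
}}

```text
schema error: expected keys hand, x, y, z, roll
```

Emit:
{"fn": "send_rows", "kwargs": {
  "rows": [
    {"x": 14, "y": -38},
    {"x": 14, "y": -38},
    {"x": 14, "y": -38},
    {"x": 14, "y": -38},
    {"x": 14, "y": -38},
    {"x": 10, "y": -20},
    {"z": -40},
    {"z": -40},
    {"z": -30},
    {}
  ]
}}

```text
schema error: expected keys hand, x, y, z, roll
```

```bash
python3 - <<'E'
from h import *
s=get_state();c=get_calibration("wrist");im=get_image("wrist");cv2.imwrite("pics/w1.png",im)
from scipy.spatial.transform import Rotation as R
print(s['time'],s['position'],R.from_rotvec(s['tool_rot']).as_matrix().round(3),s['grip_width'],s['ft_force'])
h=cv2.cvtColor(im,cv2.COLOR_BGR2HSV)
m=(((h[...,0]<8)|(h[...,0]>172))&(h[...,1]>150)&(h[...,2]>70)).astype(np.uint8)
k,l,st,ce=cv2.connectedComponentsWithStats(m)
for i in range(1,k):
    if st[i,4]>30:print(st[i],ce[i],plane(c,*ce[i],.078))
E
```

```text
0.1 [0.26064409 0.59506019 0.29128278] [[-0.916  0.401 -0.001]
 [ 0.401  0.916 -0.002]
 [-0.    -0.002 -1.   ]] 1.0016088918123254 [ 0.20336014 -0.17009472 -0.13676408]
```

View pics/w1.png

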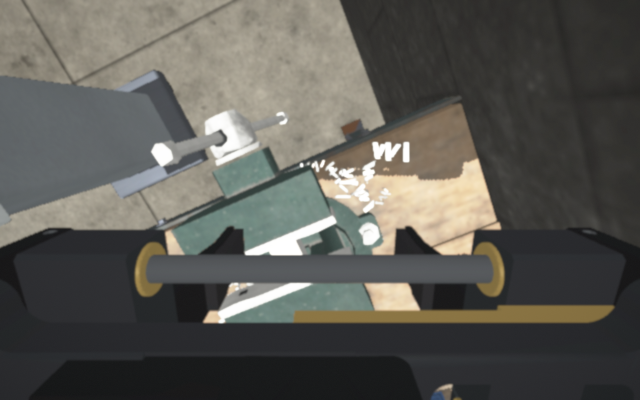

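The moves were refused because every row needs all five keys. The wrist view shows the vise straight below the gripper (around (290,220)). I lift clear first.

Emit:
{"fn": "send_rows", "kwargs": {
  "rows": [
    {"x": 0, "y": 0, "z": 40, "roll": 0, "hand": 60},
    {"x": 5, "y": -10, "z": 30, "roll": 0, "hand": 60},
    {"x": 14, "y": -35, "z": 0, "roll": 3, "hand": 60},
    {"x": 14, "y": -38, "z": 0, "roll": 3, "hand": 60},
    {"x": 14, "y": -38, "z": 0, "roll": 3, "hand": 60},
    {"x": 14, "y": -38, "z": 0, "roll": 3, "hand": 60},
    {"x": 14, "y": -38, "z": 0, "roll": 3, "hand": 60},
    {"x": 14, "y": -38, "z": 0, "roll": 3, "hand": 60},
    {"x": 14, "y": -38, "z": 0, "roll": 3, "hand": 60},
    {"x": 14, "y": -38, "z": 0, "roll": 1, "hand": 60}
  ],
  "force": 25
}}

```text
time: 1.15
position: [0.378, 0.2826, 0.3621]
tool_rot: [-0.043, -3.141, -0.0]
ft_force: [0.8, 1.2, -0.0]
grip_width: 0.691
grip_force: 0.0
```

Emit:
{"fn": "send_rows", "kwargs": {
  "rows": [
    {"x": 14, "y": -36, "z": 0, "roll": 0, "hand": 60},
    {"x": 14, "y": -36, "z": 0, "roll": 0, "hand": 60},
    {"x": 14, "y": -36, "z": 0, "roll": 0, "hand": 60},
    {"x": 14, "y": -36, "z": 0, "roll": 0, "hand": 60},
    {"x": 14, "y": -36, "z": 0, "roll": 0, "hand": 60},
    {"x": 15, "y": -39, "z": 0, "roll": 0, "hand": 60},
    {"x": 0, "y": 0, "z": -40, "roll": 0, "hand": 60},
    {"x": 0, "y": 0, "z": -40, "roll": 0, "hand": 60},
    {"x": 0, "y": 0, "z": -40, "roll": 0, "hand": 60},
    {"x": 0, "y": 0, "z": 0, "roll": 0, "hand": 60}
  ]
}}

```text
time: 2.15
position: [0.4593, 0.0646, 0.2373]
tool_rot: [-0.046, -3.131, 0.005]
ft_force: [-0.1, -0.2, 0.7]
grip_width: 0.69
grip_force: 0.0
```

```bash
python3 - <<'E'
from h import *
s=get_state();c=get_calibration("wrist");im=get_image("wrist");cv2.imwrite("pics/w2.png",im)
print(s['time'],s['position'],s['tool_rot'],s['ft_force'])
h=cv2.cvtColor(im,cv2.COLOR_BGR2HSV)
m=(((h[...,0]<8)|(h[...,0]>172))&(h[...,1]>150)&(h[...,2]>70)).astype(np.uint8)
k,l,st,ce=cv2.connectedComponentsWithStats(m)
for i in range(1,k):
    if st[i,4]>30:print(st[i],ce[i],plane(c,*ce[i],.078))
E
```

```text
2.15 [0.45925251 0.06456405 0.23726755] [-0.0456486  -3.13122056  0.0052916 ] [-0.11807908 -0.21701058  0.73523968]
[304 192  31  30 739] [318.61840325 206.56021651] [0.4621609  0.06228742 0.078     ]
```

View pics/w2.png

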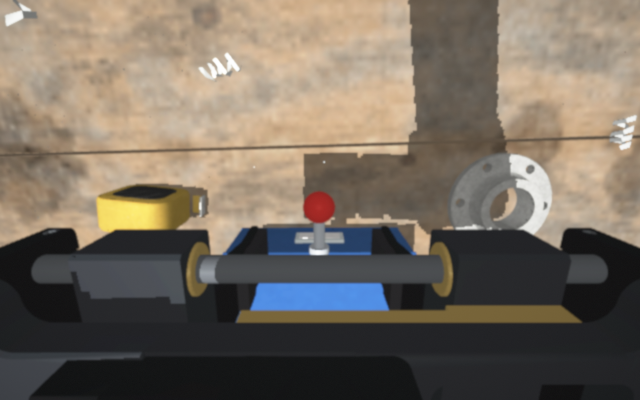

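The wrist view shows the knob at (319,207), centred between the fingers with the stem straight along the closing normal. I descend now.

Emit:
{"fn": "send_rows", "kwargs": {
  "rows": [
    {"x": 2, "y": -2, "z": -35, "roll": 0, "hand": 60},
    {"x": 0, "y": 0, "z": -35, "roll": 0, "hand": 60},
    {"x": 0, "y": 0, "z": -25, "roll": 0, "hand": 60},
    {"x": 0, "y": 0, "z": -14, "roll": 0, "hand": 60},
    {"x": 0, "y": 0, "z": 0, "roll": 0, "hand": 60},
    {"x": 0, "y": 0, "z": 0, "roll": 0, "hand": 60}
  ]
}}

```text
time: 2.8
position: [0.4664, 0.0639, 0.1354]
tool_rot: [0.045, 3.138, 0.001]
ft_force: [0.5, -0.4, 0.1]
grip_width: 0.688
grip_force: 0.0
```

Emit:
{"fn": "send_rows", "kwargs": {
  "rows": [
    {"x": -4, "y": -1, "z": -6, "roll": 0, "hand": 60},
    {"x": 0, "y": 0, "z": 0, "roll": 0, "hand": 60},
    {"x": 0, "y": 0, "z": 0, "roll": 0, "hand": 0},
    {"x": 0, "y": 0, "z": 0, "roll": 0, "hand": 0},
    {"x": 0, "y": 0, "z": 0, "roll": 0, "hand": 0},
    {"x": 0, "y": 0, "z": 0, "roll": 0, "hand": 0},
    {"x": 0, "y": 0, "z": 0, "roll": 0, "hand": 0}
  ],
  "force": 25
}}

```text
time: 3.5
position: [0.4609, 0.0628, 0.1274]
tool_rot: [0.046, 3.141, 0.001]
ft_force: [0.3, 9.6, -1.2]
grip_width: 0.318
grip_force: 5.1
```

Emit:
{"fn": "send_rows", "kwargs": {
  "rows": [
    {"x": 0, "y": 1, "z": 0, "roll": 0, "hand": 0},
    {"x": 0, "y": 0, "z": 0, "roll": 0, "hand": 0},
    {"x": 0, "y": 0, "z": 5, "roll": 0, "hand": 0},
    {"x": 0.3, "y": 0, "z": 9, "roll": 0, "hand": 0},
    {"x": 0.7, "y": 0, "z": 9, "roll": 0, "hand": 0},
    {"x": 1, "y": 0, "z": 9, "roll": 0, "hand": 0},
    {"x": 0, "y": 0, "z": 0, "roll": 0, "hand": 0}
  ],
  "force": 30
}}

```text
time: 4.2
position: [0.4635, 0.0634, 0.1608]
tool_rot: [0.045, 3.139, 0.001]
ft_force: [3.6, 0.7, -3.4]
grip_width: 0.298
grip_force: 30.0
```

```bash
cat > k.py <<'E'
from h import *
from scipy.spatial.transform import Rotation as R
s=get_state();rs=[]
T=R.from_rotvec(s['tool_rot']).as_matrix();g=s['position']+.051*T[:,2]
for n,(u0,v0,u1,v1) in dict(scene=(200,100,420,260),top=(250,130,390,250),wrist=(200,100,440,330)).items():
    c=get_calibration(n);im=get_image(n);h=cv2.cvtColor(im,cv2.COLOR_BGR2HSV)
    m=np.zeros(h.shape[:2],np.uint8);a=(((h[...,0]<8)|(h[...,0]>172))&(h[...,1]>150)&(h[...,2]>60));m[v0:v1,u0:u1]=a[v0:v1,u0:u1]
    k,l,st,ce=cv2.connectedComponentsWithStats(m)
    for i in range(1,k):
        if st[i,4]>3:print(n,st[i],ce[i].round(1),plane(c,*ce[i],g[2]).round(4))
    cv2.imwrite(f"pics/{n}_{s['time']:.2f}.png",im)
print(s['time'],"grasp",g.round(4),"F",s['ft_force'].round(1),s['grip_force'],s['grip_width']*87)
E
python3 k.py
```

```text
scene [273 181   5  10  39] [275.4 185.3] [0.4633 0.0691 0.1098]
wrist [295 237  50  18 613] [319.1 246.6] [0.4563 0.0624 0.1098]
wrist [302 284  35   7 184] [319.1 286.4] [0.4791 0.0617 0.1098]
4.2 grasp [0.4636 0.0634 0.1098] F [ 3.6  0.7 -3.4] 30.00853355973959 25.960335002025463
```

Emit:
{"fn": "send_rows", "kwargs": {
  "rows": [
    {"x": 2.5, "y": 0, "z": 8.9, "roll": 0, "hand": 0},
    {"x": 2.5, "y": 0, "z": 8.8, "roll": 0, "hand": 0},
    {"x": 2.7, "y": 0, "z": 8.7, "roll": 0, "hand": 0},
    {"x": 3.1, "y": 0, "z": 8.5, "roll": 0, "hand": 0},
    {"x": 3.5, "y": 0, "z": 8.4, "roll": 0, "hand": 0},
    {"x": 4, "y": -0.3, "z": 8.2, "roll": 0, "hand": 0},
    {"x": 4.4, "y": -0.3, "z": 8, "roll": 0, "hand": 0},
    {"x": 0, "y": 0, "z": 0, "roll": 0, "hand": 0}
  ]
}}

```text
time: 5.15
position: [0.4859, 0.0629, 0.22]
tool_rot: [-0.045, -3.141, -0.001]
ft_force: [-2.1, 0.0, -0.1]
grip_width: 0.299
grip_force: 30.0
```

```bash
python3 k.py
```

```text
scene [280 152   5  11  40] [282.  157.3] [0.4858 0.0687 0.169 ]
scene [362 171   1   4   4] [362.  172.5] [ 0.5436 -0.1018  0.169 ]
wrist [295 238  49  17 566] [319.1 247. ] [0.4782 0.0619 0.169 ]
wrist [301 284  37   8 212] [319.  286.8] [0.501  0.0612 0.169 ]
5.15 grasp [0.4859 0.0629 0.169 ] F [-2.1  0.  -0.1] 30.01504272222519 26.02587181363345
```

Emit:
{"fn": "send_rows", "kwargs": {
  "rows": [
    {"x": 4.8, "y": -0.2, "z": 7.8, "roll": 0, "hand": 0},
    {"x": 5.1, "y": -0.2, "z": 7.5, "roll": 0, "hand": 0},
    {"x": 5.5, "y": -0.2, "z": 7.2, "roll": 0, "hand": 0},
    {"x": 5.9, "y": -0.2, "z": 7, "roll": 0, "hand": 0},
    {"x": 6.2, "y": -0.2, "z": 6.7, "roll": 0, "hand": 0},
    {"x": 6.5, "y": -0.2, "z": 6.3, "roll": 0, "hand": 0},
    {"x": 6.8, "y": -0.2, "z": 6, "roll": 0, "hand": 0},
    {"x": 7.1, "y": -0.2, "z": 5.7, "roll": 0, "hand": 0},
    {"x": 5, "y": -0.2, "z": 3.7, "roll": 0, "hand": 0},
    {"x": 0, "y": 0, "z": 0, "roll": 0, "hand": 0}
  ]
}}

```text
time: 6.3
position: [0.5395, 0.0615, 0.277]
tool_rot: [0.045, 3.14, 0.001]
ft_force: [2.3, 4.2, -5.3]
grip_width: 0.298
grip_force: 30.0
```

```bash
python3 k.py
```

```text
scene [298 120   5  11  48] [300.2 124.9] [0.544  0.0706 0.226 ]
scene [362 171   1   4   4] [362.  172.5] [ 0.4474 -0.1722  0.226 ]
wrist [296 239  48  16 509] [319.3 247.5] [0.5321 0.0606 0.226 ]
wrist [300 284  40   9 258] [319.4 287.2] [0.555 0.06  0.226]
6.3 grasp [0.5395 0.0615 0.226 ] F [ 2.3  4.2 -5.3] 30.03912426531315 25.88484095095059
```

Emit:
{"fn": "send_rows", "kwargs": {
  "rows": [
    {"x": 6, "y": 0.4, "z": 4.5, "roll": 0, "hand": 0},
    {"x": 6.2, "y": 0, "z": 4, "roll": 0, "hand": 0},
    {"x": 6.4, "y": 0, "z": 3.8, "roll": 0, "hand": 0},
    {"x": 6.5, "y": 0, "z": 3.4, "roll": 0, "hand": 0},
    {"x": 4, "y": 0, "z": 2, "roll": 0, "hand": 0},
    {"x": 4, "y": 0, "z": 1.8, "roll": 0, "hand": 0},
    {"x": 3, "y": 0, "z": 1.3, "roll": 0, "hand": 0},
    {"x": 2, "y": 0, "z": 0.8, "roll": 0, "hand": 0},
    {"x": 0, "y": 0, "z": 0, "roll": 0, "hand": 0},
    {"x": 0, "y": 0, "z": 0, "roll": 0, "hand": 0}
  ]
}}

```text
time: 7.45
position: [0.5762, 0.0608, 0.2968]
tool_rot: [-0.046, -3.139, 0.002]
ft_force: [5.0, 1.3, -14.9]
grip_width: 0.296
grip_force: 30.0
```

```bash
python3 k.py; python3 - <<'E'
import cv2,glob,os
f=max(glob.glob("pics/scene_*.png"),key=os.path.getmtime)
cv2.imwrite("pics/e.png",cv2.resize(cv2.imread(f)[90:240,260:400],None,fx=4,fy=4,interpolation=2))
E
```

```text
scene [310 107   6  11  45] [312.6 112.2] [0.5824 0.0706 0.2458]
wrist [296 241  47  14 434] [319.3 248.1] [0.5703 0.0597 0.2458]
wrist [299 284  41  11 327] [319.1 288.1] [0.5934 0.0589 0.2458]
7.45 grasp [0.5761 0.0607 0.2458] F [  5.    1.3 -14.9] 29.996811635792255 25.781177087707988
```

View pics/e.png

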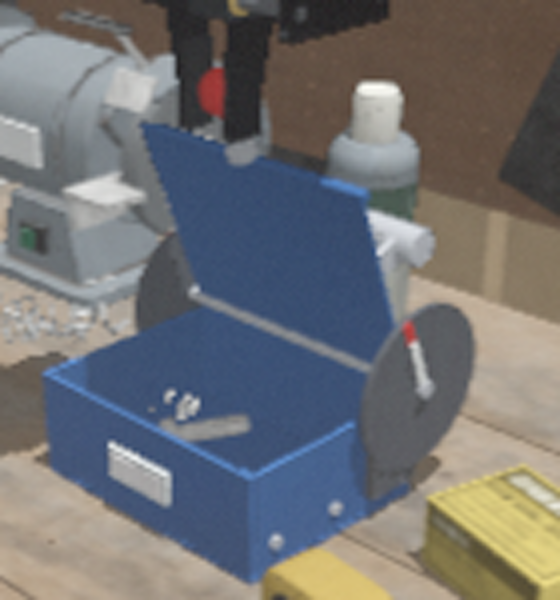

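The pointer lies in line with the red mark (crop (425,385)→(408,330)), and the angle from the grasp point is about 1.19 rad. I ease off the small radial pull and hold.

Emit:
{"fn": "send_rows", "kwargs": {
  "rows": [
    {"x": 1, "y": 0, "z": -0.7, "roll": 0, "hand": 0},
    {"x": 0, "y": 0, "z": 0, "roll": 0, "hand": 0},
    {"x": 0, "y": 0, "z": 0, "roll": 0, "hand": 0},
    {"x": 0, "y": 0, "z": 0, "roll": 0, "hand": 0},
    {"x": 0, "y": 0, "z": 0, "roll": 0, "hand": 0},
    {"x": 0, "y": 0, "z": 0, "roll": 0, "hand": 0}
  ]
}}

```text
time: 8.2
position: [0.5775, 0.0607, 0.2973]
tool_rot: [-0.046, -3.141, 0.001]
ft_force: [4.3, -1.6, -13.9]
grip_width: 0.293
grip_force: 30.0
```

```bash
python3 k.py; python3 - <<'E'
import cv2,numpy as np
from h import *
# pointer / mark direction on near cheek
import glob,os
f=max(glob.glob("pics/scene_*.png"),key=os.path.getmtime);im=cv2.imread(f)
cv2.imwrite("pics/g.png",cv2.resize(im[155:225,340:390],None,fx=8,fy=8,interpolation=2))
E
```

```text
scene [311 107   5  11  48] [313.2 111.9] [0.5836 0.0698 0.2463]
scene [362 171   1   4   4] [362.  172.5] [ 0.4131 -0.1973  0.2463]
wrist [296 241  47  14 432] [319.  248.2] [0.5717 0.0596 0.2463]
wrist [299 284  41  11 329] [319.2 288.1] [0.5949 0.059  0.2463]
8.2 grasp [0.5775 0.0607 0.2463] F [  4.3  -1.6 -13.9] 29.9969831854105 25.469822780735317
```

View pics/g.png

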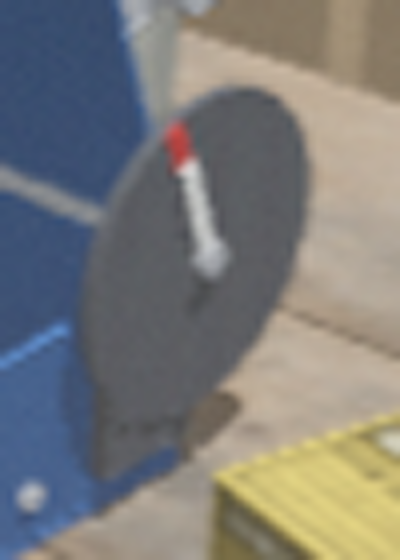

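The crop shows the pointer, (208,258) to (187,168), pointing straight at the red mark at (179,145), and the knob is still gripped at 30 N.

```bash
python3 -c "
from bench import *
print(get_state()['position']);print(close_job())"
```

```text
[0.5774507  0.06074365 0.29726957]
the job is handed in; nothing more can be done
None
```

I swung the lid up to its balance point, at about 1.19 rad going by the grasp position, with the hinge pointer on the red mark in the last picture; I handed the job in at about 8 s with the knob still gripped at 30 N (the hand-in returned no verdict).

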